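Issue one trinket tin from the counter dispenser

ROBOT

A 7-joint arm with a two-finger parallel gripper is mounted at the origin on the work surface. World frame = base frame: x ahead of the robot, y to its left, z up, the work surface at z = 0. Lengths are in m, angles in rad, forces in N, time in s.
With the tool pointing down it reaches from about 0.425 to 0.825 m from the base axis. Payload 3.6 kg.
Tool frame: the origin (TCP) lies on the centre line of the jaws, within the pads' length; the fingertips stand env.tips_ahead ahead of it and the grasp point (between the pads) lies 11 mm behind it (env.tips_ahead is the distance from the TCP to the fingertips, in m); y points along the fingers, z is the direction in which the jaws open and shut, and the axes are right-handed (so a half turn about y gives the same grasp; the last joint's range is limited). The gripper opens to 93 mm and grips with 3 to 60 N. Pads are 15 mm wide; open, the fingers measure 128 mm over their backs; the gripper's body (75 mm by 188 mm) begins 65 mm behind the grasp point.
Start: joints at [-1.242, 0.615, -0.013, 1.423, 0.008, 1.103, -0.04], TCP at [0.226, 0.609, 0.227] pointing down, gripper open.
Joint ranges: [-3.12, 3.12], [-0.3, 2.06], [-1.34, 1.32], [0.26, 2.42], [-1.36, 4.5], [0.01, 1.98], [-2.84, 2.84]. Speed limits (rad/s): [2.79, 2.79, 3.14, 3.14, 3.14, 3.14, 3.14].

INTERFACE

Orientations are given as a unit quaternion [w, x, y, z].
In Python, from bench import telemetry, eyes, job, env gives the robot as it stands. The module is installed in compiled form; this text tells all that it offers.
- The arm moves only by the shell command python3 -m jog 'ROWS' [OPENING]. ROWS is JSON, a list of rows, each an object with "travel": the shift along the tool's x, y, z as a fraction of full scale, a list of three; "delta_rot": the turn, a rotation vector about the tool's x, y, z as a fraction of full scale, a list of three. In form: [{"travel": [dx, dy, dz], "delta_rot": [wx, wy, wz]}, ...]. A call has 1 to 12 rows; each row is the pose to reach, as a shift and turn from the pose commanded when the call began, along the tool's axes at that moment, turning the shorter way round; what a row does not reach only later rows make up. Full scale, the value 1, is 15 cm for a shift and pi rad for a turn. A row lasts 1/10 s, in which the tool goes at most 50 mm and 8.59 degrees, less where a joint would pass 70% of its speed; a pose out of reach is approached as far as the arm can. A call with a number of a shift or a turn outside -1 to 1 is refused whole. A call with a gripper value outside its range is refused whole. OPENING is the opening, from -1 (shut) to 1 (fully open), set as the call begins (- or left out, the last holds). The fingers move at their own pace and stop on an object; the grip force is fixed at half the most. Time passes only in rows, so rows that repeat a pose let the fingers close. It gives the time, the measured TCP pose, the force and the opening at its end, in the units of the state.
- telemetry.read_state(): the state, without advancing time (a new reading comes with each control period).
- eyes.grab_frame(name): name is "side" or "top"; returns the picture (480x640x3 uint8, red, green, blue); there is no depth.
- eyes.calibration(name): a dict with "intrinsics" (3x3 intrinsics, pixels), "R" (3x3) and "t" (3): a world point X has camera coordinates R X + t. Camera axes: x right, y down, z forward; pixel columns grow to the right and rows downward; lengths in m; the calibration is good to about 2 mm. A picture is of the moment at which its call begins. calibration takes no time and is no camera call.
- job.finish_job(): hands the job in, once; it reports no verdict.
The state is a dict: "t": time; "q": joint angles; "qd": joint speeds; "joint_torque": joint torques, N m; "tool_pos": TCP position; "ee_rot": TCP orientation; "ft_force": force on the tool from outside, world axes, zero at the start; "ft_torque": the same for the moment, N m; "grip_width": finger opening in m.
Only numpy, scipy, OpenCV 4.12 (cv2) and the standard library are available. Lean on these libraries where they do the work, as an engineer would, in place of code of your own. Each camera call takes 0.05 s, during which the arm holds its last target. There are 200 camera calls.

TASK

Press the dispenser's red plunger all the way down once, so that a single tin comes out, and let the plunger come back up. Then nudge that tin along with a fingertip, without lifting or tipping it, until it rests flat and entirely on the blue pad; leave the other tins in the dispenser and everything else on the counter where it is.

Things in the scene. Friction and masses are not known exactly. Their poses are not given: they have to be found in the camera images.
- dispenser: green tin dispenser, fixed. Origin on the counter below the axis of its magazine (open-topped square shaft, 51 mm outside, 50 mm tall, holding the stack of tins); x points level towards the exit (15 mm high slot under the clear front wall), z up. Behind the magazine, x = -105 to -26 mm, is the housing, 56 mm wide, 45 mm tall, with the red plunger on top.
- deck (a point): point on the landing deck where a tin ejected by a calm press comes to lie: dispenser x = 62 mm, y = 0, on the deck's top, 8 mm above the counter. The deck is flat bare metal without rims, 60 mm wide (dispenser y = -30 to 30 mm), from the magazine front at x = 26 mm to x = 115 mm.
- plunger (a joint): plunger travel in m: 0 up, 0.025 fully down. Spring: 3 N at the top to 8 N at the bottom, then a hard stop; let go, it rises by itself. Only a full press ejects the lowest tin, along the dispenser's x, its centre ending about 62 mm ahead of the magazine axis at 40 mm/s; a jab at 150 mm/s throws it to 105 mm. As the plunger rises the other tins drop one place.
- plunger_top (a point): centre of the top face of the red round plunger cap (34 mm across, 12 mm thick); it is at dispenser x = -65 mm, y = 0, 87 mm above the counter when up, and moves down with it
- tin_1: lowest tin in the magazine, the one that comes out first. Flat round closed brass tin with a blue lid, 40 mm across, 12 mm tall, about 20 g; origin at the centre of its underside, z up along its axis. In the magazine its underside is 8 mm above the counter
- tin_2: the second tin of the stack, same make; rests on tin_1 until that is ejected
- tin_3: the top tin of the stack, same make
- blue_pad: flat blue pad 80 x 80 mm, 6.5 mm thick, fixed beside the landing deck, without rims; its top is 1.5 mm lower than the deck, 1.5 mm gap between them. Origin under its centre, x and y along its sides and parallel to the dispenser's. It may be on either side of the deck, and shifted along it.
- red_pad: the same pad in red, on the other side of the deck; not used
- ring_box: closed wooden ring box 50 x 50 mm, 38 mm tall, origin under its centre; loose, not part of the job, to be left where it is
- loupe: folded black and steel magnifier, about 60 x 24 mm, 22 mm tall; loose, not part of the job, to be left where it is
- ring_cone: wooden ring cone, 38 mm wide at the foot, 60 mm tall, origin under its centre; loose, not part of the job, to be left where it is
- dish: small blue ceramic dish, 90 mm across, 16 mm tall, origin under its centre; loose, not part of the job, to be left where it is
- bell: brass counter bell, 72 mm across, 50 mm tall, origin under its centre; loose, not part of the job, to be left where it is
- polish: jar of polish, 52 mm across, 55 mm tall, origin under its centre; loose, not part of the job, to be left where it is
Not all that is in view belongs to the job. What is shaped like the tin_3 but black, green or purple is not meant.

How it is judged:
By the outcome, as a careful person would: the job done as asked, in the order asked, and still so for the second after the job is handed in, with the robot touching nothing.
It also fails if it takes over 40 s, if anything falls off the work surface, if the arm or the gripper's body presses on something with over 40 N, if the wrist force passes 120 N, or if a joint passes its speed limit or range.

## Working session

There is one attempt and no reset: what is moved stays moved. The work goes in short steps, Python scripts to look and compute and a shell command to move; the robot and the scene stay as the last step left them, time stands still between calls to the robot, and variables do not carry over. Pictures are saved under pics/ and viewed, about 8 in all and at most 12, crops included, and the job is handed in when it is done.

```bash
mkdir -p pics
python3 - <<'E'
from bench import telemetry, eyes, job, env
import cv2,numpy as np
s=telemetry.read_state();print({k:np.round(v,3).tolist() for k,v in s.items()},env.tips_ahead)
for n in("top","side"):
    im=eyes.grab_frame(n);cv2.imwrite(f"pics/{n}0.png",im[:,:,::-1]);c=eyes.calibration(n)
    print(n,{k:np.round(v,4).tolist() for k,v in c.items()})
E
```

```text
{'t': 0.0, 'q': [-1.242, 0.616, -0.013, 1.425, 0.008, 1.103, -0.04], 'qd': [0.0, 0.002, 0.001, 0.001, -0.0, -0.002, -0.001], 'joint_torque': [0.0, -45.894, 0.209, -16.575, -0.061, 0.02, 0.0], 'tool_pos': [0.226, 0.609, 0.226], 'ee_rot': [-0.695, 0.697, -0.125, 0.125], 'ft_force': [-0.173, 0.601, 0.374], 'ft_torque': [0.008, 0.006, -0.03], 'grip_width': 0.093} 0.008
top {'intrinsics': [[562.109, 0.0, 322.446], [0.0, 562.109, 235.8488], [0.0, 0.0, 1.0]], 'R': [[0.0189, -0.9996, -0.0197], [-0.996, -0.0171, -0.0878], [0.0874, 0.0213, -0.9959]], 't': [-0.0767, 0.5797, 1.2449]}
side {'intrinsics': [[496.4749, 0.0, 318.682], [0.0, 496.4749, 237.3734], [0.0, 0.0, 1.0]], 'R': [[-0.9877, -0.1551, 0.0209], [-0.0936, 0.4785, -0.8731], [0.1254, -0.8643, -0.4871]], 't': [0.5547, 0.1639, 0.9687]}
```

View pics/top0.png

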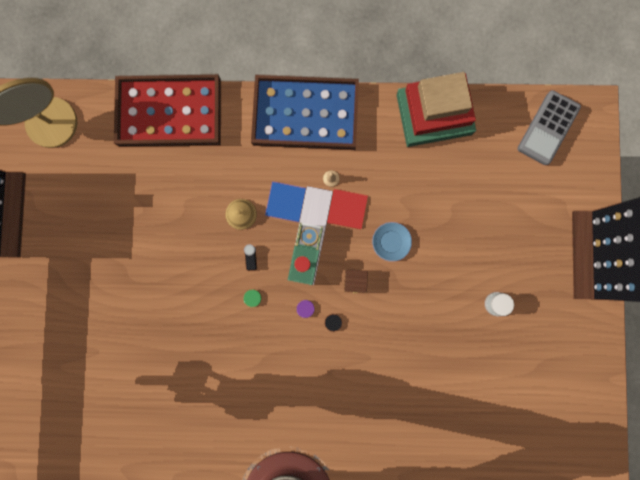

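View pics/side0.png

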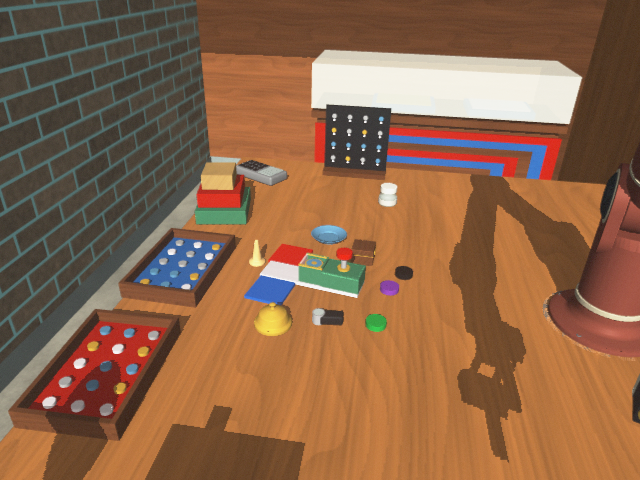

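Top view: the plunger is the red disc at (303,264) on the green housing. The magazine is at (309,236), the white deck at (316,207), the blue pad to its left at (287,202) and the red pad to its right at (348,208). The nearby black, green and purple discs are decoys. The bell (240,213), loupe (251,258), cone (331,178) and ring box (356,280) stand around the job.

```bash
cat > h.py <<'E'
import cv2,numpy as np
from bench import telemetry, eyes, env
from scipy.spatial.transform import Rotation as Ro
def ray(n,uv,z):
    c=eyes.calibration(n);R=np.array(c["R"]);o=-R.T@np.array(c["t"])
    d=R.T@np.linalg.inv(c["intrinsics"])@np.array([*uv,1.]);return o+d*(z-o[2])/d[2]
def proj(n,X):
    c=eyes.calibration(n);p=np.array(c["intrinsics"])@(np.array(c["R"])@X+np.array(c["t"]));return p[:2]/p[2]
def blobs(im,col,mn=40):
    h=cv2.cvtColor(im,cv2.COLOR_RGB2HSV);H,S,V=[h[:,:,i].astype(int) for i in range(3)]
    m={"red":((H<5)|(H>174))&(S>190)&(V>90),"blue":(H>105)&(H<122)&(S>170)&(V>100),"green":(H>60)&(H<90)&(S>120)}[col]
    cs,_=cv2.findContours(m.astype(np.uint8),cv2.RETR_EXTERNAL,cv2.CHAIN_APPROX_NONE)
    return [c for c in cs if cv2.contourArea(c)>mn]
E
python3 - <<'E'
from h import *
for n in("top","side"):
    im=cv2.imread(f"pics/{n}0.png")[:,:,::-1].copy()
    for col in("red","blue"):
        for c in blobs(im,col):
            (u,v),sz,a=cv2.minAreaRect(c)
            if not(220<u<400 and 170<v<310):continue
            z=.0065 if cv2.contourArea(c)>600 else .087
            b=cv2.boxPoints(((u,v),sz,a))
            print(n,col,np.round([u,v,*sz,a,cv2.contourArea(c)],1),ray(n,(u,v),z).round(4), [ray(n,p,z)[:2].round(4).tolist() for p in b] if z<.01 else '')
im=cv2.imread("pics/top0.png")[150:310,220:400];cv2.imwrite("pics/c1.png",cv2.resize(im,None,fx=4,fy=3.7,interpolation=2)[:, :])
im=cv2.imread("pics/top0.png")[160:300,220:400];cv2.imwrite("pics/c1.png",cv2.resize(im,None,fx=4,fy=4,interpolation=cv2.INTER_CUBIC))
E
```

```text
side red [344.  253.5  11.   14.   90.  138.5] [ 0.514  -0.0151  0.087 ] 
side red [290.6 254.1  41.1  18.2   8.7 469. ] [0.6194 0.0076 0.087 ] 
side blue [261.7 292.4  22.2  27.   39.3 205. ] [0.6429 0.146  0.087 ]
```

View pics/c1.png

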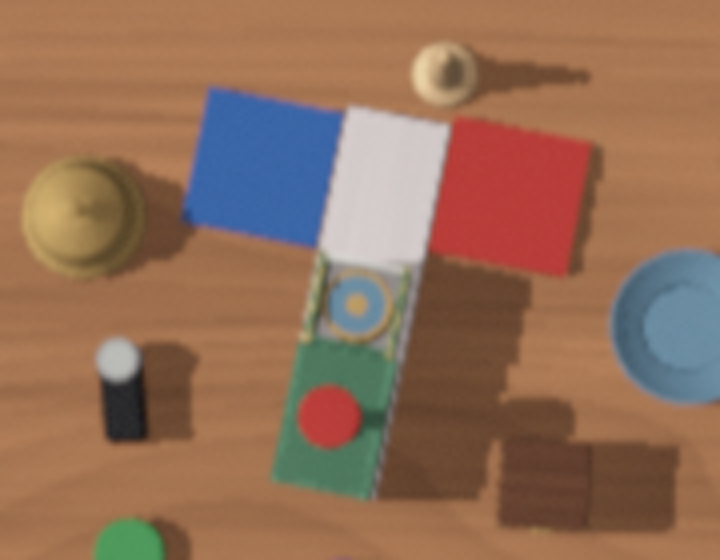

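Enlarged crop: the blue pad has corners at about (210,88), (343,112), (317,247) and (184,220). The deck lies to its right, and the red cap is at (330,416), i.e. about (302,264) in the full frame. I'm loosening the masks to measure these.

```bash
sed -i 's/(S>190)&(V>90)/(S>165)\&(V>80)/; s/(S>170)&(V>100)/(S>165)\&(V>80)/' h.py
python3 - <<'E'
from h import *
res={}
for n in("top","side"):
    im=cv2.imread(f"pics/{n}0.png")[:,:,::-1].copy()
    for col in("red","blue"):
        for c in blobs(im,col):
            (u,v),sz,a=cv2.minAreaRect(c)
            if not(220<u<400 and 170<v<310):continue
            z=.0065 if cv2.contourArea(c)>150 else .087
            hull=cv2.approxPolyDP(c,4,True)[:,0]
            m=cv2.moments(c);uv=(m['m10']/m['m00'],m['m01']/m['m00'])
            print(n,col,np.round([u,v,*sz,a,cv2.contourArea(c)],1),ray(n,uv,z).round(4), [ray(n,p,z)[:2].round(3).tolist() for p in hull] if z<.01 else '')
            if n=="top" and z<.01:
                P=np.array([ray(n,p,z)[:2]*1000 for p in c[:,0]],np.float32);print("  world rect mm",cv2.minAreaRect(P))
E
```

```text
top red [301.8 263.8  13.4  12.7  45.  133.5] [ 0.515  -0.0251  0.087 ] 
top red [ 347.3  209.    33.9   34.3   11.3 1082. ] [ 0.6459 -0.1215  0.0065] [[0.689, -0.09], [0.615, -0.078], [0.602, -0.151], [0.676, -0.164]]
  world rect mm ((645.8681030273438, -121.79693603515625), (78.01753234863281, 79.56517028808594), 79.79401397705078)
top blue [285.  201.5  30.4  30.5  13.  472. ] [0.6682 0.027  0.0065] [[0.701, 0.049], [0.673, 0.043], [0.675, 0.055], [0.633, 0.063], [0.633, 0.049], [0.65, 0.052], [0.629, 0.037], [0.638, 0.047], [0.652, 0.033], [0.634, 0.035], [0.641, 0.026], [0.627, 0.017], [0.645, 0.026], [0.646, -0.008], [0.665, -0.001], [0.669, -0.012], [0.678, 0.009], [0.692, 0.009]]
  world rect mm ((661.0099487304688, 22.06678581237793), (70.28327178955078, 70.8634033203125), 78.37672424316406)
side red [344.5 253.5  11.   15.   90.  141.5] [ 0.5136 -0.0155  0.087 ] 
side red [290.6 254.2  41.2  18.3   9.1 476. ] [ 0.6499 -0.1235  0.0065] [[0.69, -0.088], [0.624, -0.083], [0.601, -0.151], [0.677, -0.165]]
side blue [268.9 289.8  44.6  24.9  12.3 786.5] [0.6616 0.0246 0.0065] [[0.704, 0.055], [0.629, 0.059], [0.618, -0.008], [0.691, -0.021]]
```

```bash
cat >> h.py <<'E'
psi=np.radians(-10.2);ex=np.array([np.cos(psi),np.sin(psi),0]);ey=np.array([-ex[1],ex[0],0])
O=np.array([.515,-.025,0])+.065*ex
def W(x,y,z): return O+x*ex+y*ey+np.array([0,0,z])
def Rt(): q=telemetry.read_state()["ee_rot"];return Ro.from_quat([q[1],q[2],q[3],q[0]])
def to(X,zdir=None):
    """row from present pose to TCP X with tool z along zdir (either sign)"""
    s=telemetry.read_state();R=Rt();d=R.inv().apply(X-np.array(s["tool_pos"]))/.15
    out=[d.round(4).tolist()]
    if zdir is not None:
        for g in(1,-1):
            z=g*zdir;y=np.array([0,0,-1.]);T=Ro.from_matrix(np.c_[np.cross(y,z),y,z])
            out.append(((R.inv()*T).as_rotvec()/np.pi).round(4).tolist())
    return out
E
python3 - <<'E'
from h import *
B=[(272.5,182),(305.75,188),(299.25,221.75),(266,215)]
C=[ray("top",b,.0065)[:2] for b in B];m=np.mean(C,0);print("blue",np.round(C,3).tolist(),m, "disp frame",(m-O[:2])@ex[:2],(m-O[:2])@ey[:2])
for n,uv in(("cone top",(331,178)),):
    p=ray("top",uv,.05);print(n,(p-O)@ex,(p-O)@ey)
print("O",O,"axes",Rt().as_matrix().round(3).tolist())
print("plunger hover",W(-.065,0,.125),to(W(-.065,0,.125),ex))
E
```

```text
blue [[0.706, 0.052], [0.693, -0.025], [0.614, -0.012], [0.629, 0.065]] [0.66035294 0.02010098] disp frame 0.07006902610237664 0.07012797280147315
cone top 0.13605788958171391 -0.023119902592846138
O [ 0.57897271 -0.03651051  0.        ] axes [[0.938, -0.001, 0.347], [-0.347, -0.002, 0.938], [0.0, -1.0, -0.002]]
plunger hover [ 0.515 -0.025  0.125] [[3.2774, 0.6783, -3.2911], [0.0006, 0.4437, 0.0005], [0.0005, -0.5563, -0.0006]]
```

```bash
r='{"travel":[0.82,0,-0.82],"delta_rot":[0,0,0]}'
python3 -m jog '[{"travel":[0.27,0,-0.27],"delta_rot":[0,0,0]},{"travel":[0.54,0,-0.54],"delta_rot":[0,0,0]},{"travel":[0.82,0,-0.82],"delta_rot":[0,0,0]},{"travel":[0.82,0,-0.82],"delta_rot":[0,0,0]},{"travel":[0.82,0,-0.82],"delta_rot":[0,0,0]},{"travel":[0.82,0,-0.82],"delta_rot":[0,0,0]}]' -1
python3 -m jog '[{"travel":[0.2,0,-0.2],"delta_rot":[0,0.11,0]},{"travel":[0.4,0,-0.4],"delta_rot":[0,0.22,0]},{"travel":[0.6,0,-0.6],"delta_rot":[0,0.33,0]},{"travel":[0.82,0,-0.82],"delta_rot":[0,0.4437,0]},{"travel":[0.82,0,-0.82],"delta_rot":[0,0.4437,0]},{"travel":[0.82,0,-0.82],"delta_rot":[0,0.4437,0]},{"travel":[0.82,0,-0.82],"delta_rot":[0,0.4437,0]},{"travel":[0.82,0,-0.82],"delta_rot":[0,0.4437,0]},{"travel":[0.82,0,-0.82],"delta_rot":[0,0.4437,0]},{"travel":[0.82,0,-0.82],"delta_rot":[0,0.4437,0]},{"travel":[0.82,0,-0.82],"delta_rot":[0,0.4437,0]}]'
python3 -c "
from h import *
print(telemetry.read_state()['q'],to(W(-.065,0,.22),ex))"
```

```text
t: 0.7
tool_pos: [0.2982, 0.4517, 0.2266]
ee_rot: [0.696, -0.696, 0.125, -0.125]
ft_force: [0.4, 0.3, 0.0]
grip_width: 0.0495
t: 1.8
tool_pos: [0.3703, 0.2957, 0.2263]
ee_rot: [0.455, -0.455, 0.542, -0.541]
ft_force: [-0.2, 0.6, 0.3]
grip_width: 0.0003
[-0.99097901  0.36011207  0.37087774  1.92253    -0.16575899  0.88831264
 -0.71035061] [[1.9392, 0.0414, 1.3196], [0.0001, 0.0014, -0.0001], [-0.0001, -0.9986, -0.0001]]
```

```bash
python3 -m jog '[{"travel":[0.25,0,0.17],"delta_rot":[0,0,0]},{"travel":[0.5,0,0.34],"delta_rot":[0,0,0]},{"travel":[0.75,0,0.5],"delta_rot":[0,0,0]},{"travel":[0.97,0,0.66],"delta_rot":[0,0,0]},{"travel":[0.97,0,0.66],"delta_rot":[0,0,0]},{"travel":[0.97,0,0.66],"delta_rot":[0,0,0]}]'
python3 -m jog '[{"travel":[0.25,0,0.17],"delta_rot":[0,0,0]},{"travel":[0.5,0,0.34],"delta_rot":[0,0,0]},{"travel":[0.75,0,0.5],"delta_rot":[0,0,0]},{"travel":[0.97,0,0.66],"delta_rot":[0,0,0]},{"travel":[0.97,0,0.66],"delta_rot":[0,0,0]},{"travel":[0.97,0,0.66],"delta_rot":[0,0,0]}]'
python3 -c "
from h import *
print(telemetry.read_state()['q'],to(W(-.065,0,.115),ex))"
```

```text
t: 2.4
tool_pos: [0.4431, 0.133, 0.2265]
ee_rot: [0.454, -0.454, 0.543, -0.542]
ft_force: [0.2, 1.2, -0.7]
grip_width: 0.0005
t: 3.0
tool_pos: [0.5146, -0.0262, 0.2261]
ee_rot: [0.454, -0.454, 0.542, -0.541]
ft_force: [0.4, 1.1, 0.0]
grip_width: 0.0005
[-0.28824714  0.43199898  0.43139214  1.81861764 -0.22001677  0.9392521
  0.0636682 ] [[-0.0076, 0.7409, 0.0024], [0.0004, 0.0008, -0.0003], [-0.0005, -0.9992, -0.0006]]
```

Above the plunger. I'll descend to 20 mm above the cap (TCP 0.115, tips 0.107) and check the alignment from the side.

```bash
python3 -m jog '[{"travel":[-0.0076,0.2,0.0024],"delta_rot":[0,0,0]},{"travel":[-0.0076,0.45,0.0024],"delta_rot":[0,0,0]},{"travel":[-0.0076,0.65,0.0024],"delta_rot":[0,0,0]},{"travel":[-0.0076,0.741,0.0024],"delta_rot":[0,0,0]},{"travel":[-0.0076,0.741,0.0024],"delta_rot":[0,0,0]},{"travel":[-0.0076,0.741,0.0024],"delta_rot":[0,0,0]}]'
python3 - <<'E'
from h import *
im=eyes.grab_frame("side");print(to(W(-.065,0,.095)),proj("side",W(-.065,0,.087)),proj("side",W(-.065,0,.107)))
cv2.imwrite("pics/s1.png",cv2.resize(im[170:320,220:420,::-1],None,fx=4,fy=4,interpolation=cv2.INTER_CUBIC))
E
```

```text
t: 3.6
tool_pos: [0.515, -0.0245, 0.1157]
ee_rot: [0.455, -0.454, 0.542, -0.541]
ft_force: [0.4, 0.1, 0.4]
grip_width: 0.0007
[[-0.0003, 0.1419, -0.004]] [344.0315062  250.97920308] [344.48438549 242.46616282]
```

View pics/s1.png

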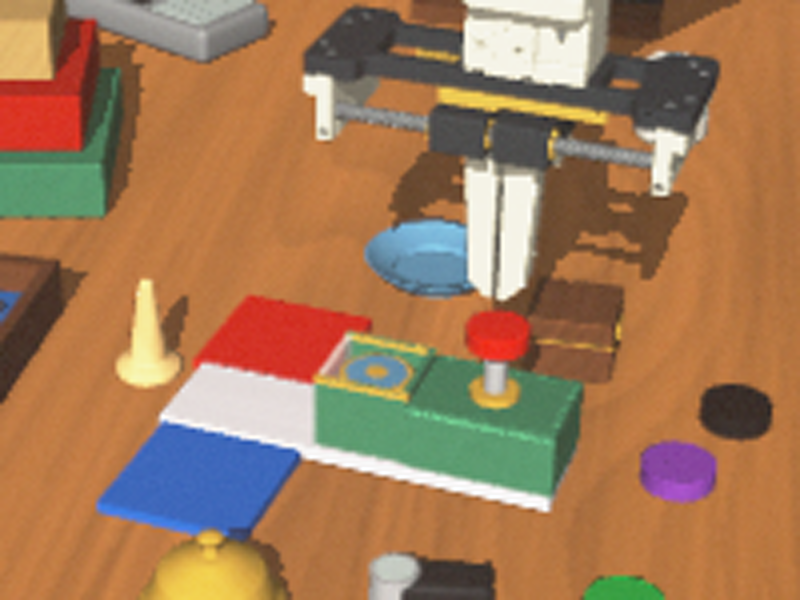

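Tips are centred over the red cap: finger tip at crop (497,298), cap at (497,325). I'll press at about 40 mm/s.

```bash
python3 -m jog '[{"travel":[0,0.06,-0.004],"delta_rot":[0,0,0]},{"travel":[0,0.11,-0.004],"delta_rot":[0,0,0]},{"travel":[0,0.137,-0.004],"delta_rot":[0,0,0]},{"travel":[0,0.164,-0.004],"delta_rot":[0,0,0]},{"travel":[0,0.191,-0.004],"delta_rot":[0,0,0]},{"travel":[0,0.218,-0.004],"delta_rot":[0,0,0]},{"travel":[0,0.245,-0.004],"delta_rot":[0,0,0]},{"travel":[0,0.272,-0.004],"delta_rot":[0,0,0]},{"travel":[0,0.299,-0.004],"delta_rot":[0,0,0]},{"travel":[0,0.306,-0.004],"delta_rot":[0,0,0]}]'
python3 -m jog '[{"travel":[0,0,0],"delta_rot":[0,0,0]}]'
```

```text
t: 4.65
tool_pos: [0.5141, -0.0267, 0.0703]
ee_rot: [0.454, -0.453, 0.543, -0.542]
ft_force: [-3.9, 1.8, 15.7]
grip_width: 0.0004
t: 4.75
tool_pos: [0.5141, -0.0267, 0.0703]
ee_rot: [0.454, -0.453, 0.543, -0.542]
ft_force: [-2.7, 0.3, 8.4]
grip_width: 0.0007
```

```bash
python3 -m jog '[{"travel":[0,0.008,0],"delta_rot":[0,0,0]},{"travel":[0,0.008,0],"delta_rot":[0,0,0]}]'
python3 - <<'E'
from h import *
for n in("top","side"):
    im=eyes.grab_frame(n); cv2.imwrite(f"pics/p_{n}.png",im[:,:,::-1])
a=cv2.imread("pics/p_top.png")[165:290,230:400];b=cv2.imread("pics/p_side.png")[215:340,220:390]
cv2.imwrite("pics/p.png",cv2.resize(np.hstack([a,b]),None,fx=2.35,fy=2.35,interpolation=cv2.INTER_CUBIC))
E
```

```text
t: 4.95
tool_pos: [0.5141, -0.0267, 0.0702]
ee_rot: [0.454, -0.453, 0.543, -0.542]
ft_force: [-3.9, 0.8, 17.1]
grip_width: 0.0006
```

View pics/p.png

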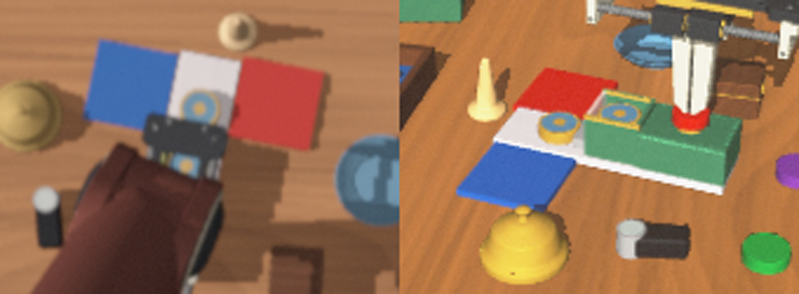

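The stop is reached: force rose to 17 N with no further motion. One tin lies on the deck at top crop (201,107). Now I'll release slowly, go up and measure the tin.

```bash
python3 -m jog '[{"travel":[0,-0.03,0],"delta_rot":[0,0,0]},{"travel":[0,-0.06,0],"delta_rot":[0,0,0]},{"travel":[0,-0.09,0],"delta_rot":[0,0,0]},{"travel":[0,-0.12,0],"delta_rot":[0,0,0]},{"travel":[0,-0.15,0],"delta_rot":[0,0,0]},{"travel":[0,-0.18,0],"delta_rot":[0,0,0]},{"travel":[0,-0.24,0],"delta_rot":[0,0,0]},{"travel":[0,-0.4,0],"delta_rot":[0,0,0]},{"travel":[0,-0.6,0],"delta_rot":[0,0,0]},{"travel":[0,-0.6,0],"delta_rot":[0,0,0]}]'
cat >> h.py <<'E'
def tin(n,im,z):
    """tin lid circle: saturated-difference from the deck/pad inside a window round the region"""
    h=cv2.cvtColor(im,cv2.COLOR_RGB2HSV);H,S=h[:,:,0].astype(int),h[:,:,1].astype(int)
    m=(((S>60)&((H>10)&(H<35)|(H>90)&(H<125)))).astype(np.uint8)
    return m
E
python3 - <<'E'
from h import *
for n in("top","side"):
    im=eyes.grab_frame(n); cv2.imwrite(f"pics/d_{n}.png",im[:,:,::-1])
    m=tin(n,im,.02)
    P=[proj(n,W(x,y,.008)) for x,y in((.034,-.028),(.113,-.028),(.113,.028),(.034,.028))]
    w=np.zeros_like(m);cv2.fillPoly(w,[np.int32(np.round(P))],1);m=m*w
    cs,_=cv2.findContours(m,cv2.RETR_EXTERNAL,cv2.CHAIN_APPROX_NONE);c=max(cs,key=cv2.contourArea)
    x,y,ww,hh=cv2.boundingRect(c);M=cv2.moments(c);uv=(M['m10']/M['m00'],M['m01']/M['m00'])
    p=ray(n,uv,.018 if n=="top" else .015)-O;print(n,(x,y,ww,hh),cv2.contourArea(c),np.round(uv,1),"disp",p@ex,p@ey)
E
python3 -c "
import cv2,numpy as np
a=cv2.imread('pics/d_top.png')[165:290,230:400];b=cv2.imread('pics/d_side.png')[215:340,220:390]
cv2.imwrite('pics/d.png',cv2.resize(np.hstack([a,b]),None,fx=2.35,fy=2.35,interpolation=cv2.INTER_CUBIC))"
```

```text
t: 6.05
tool_pos: [0.5175, -0.028, 0.1621]
ee_rot: [-0.456, 0.451, -0.54, 0.545]
ft_force: [-0.7, -0.8, 0.7]
grip_width: 0.0004
top (310, 205, 11, 6) 20.5 [315.2 207.4] disp 0.06843616913705561 0.000364873537817794
side (279, 263, 18, 14) 176.5 [287.3 269.8] disp 0.05896575241833085 0.0037329298313253973
```

View pics/d.png

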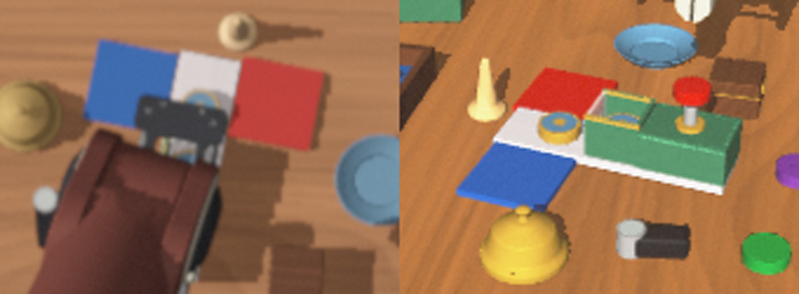

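The plunger is back up, with one tin on the deck around x≈61, y≈1–2 mm and the magazine tins in place. Next I move to the red-pad side of the tin at a safe height, with the fingers opened about 20 mm as a two-point pusher.

```bash
python3 -m jog '[{"travel":[0,0,0],"delta_rot":[0,0,0]}]' -0.57
python3 -c "
from h import *
p=ray('top',(315.3,210.3),.02)-O;print('tin',p@ex,p@ey)
print(to(W(.063,-.045,.16),ex),to(W(.063,-.045,.0195),ex))"
```

```text
t: 6.25
tool_pos: [0.5138, -0.0269, 0.1577]
ee_rot: [0.453, -0.454, 0.543, -0.542]
ft_force: [0.3, -0.3, 0.8]
grip_width: 0.0048
tin 0.06175953623218512 -0.0012664389590406593
[[0.2862, -0.0168, 0.8591], [0.0005, 0.0, 0.0001], [0.0002, -1.0, -0.0007]] [[0.2858, 0.9199, 0.8605], [0.0005, 0.0, 0.0001], [0.0002, -1.0, -0.0007]]
```

```bash
python3 -m jog '[{"travel":[0.1,0,0.3],"delta_rot":[0,0,0]},{"travel":[0.2,0,0.6],"delta_rot":[0,0,0]},{"travel":[0.286,0,0.86],"delta_rot":[0,0,0]},{"travel":[0.286,0,0.86],"delta_rot":[0,0,0]},{"travel":[0.286,0.25,0.86],"delta_rot":[0,0,0]},{"travel":[0.286,0.5,0.86],"delta_rot":[0,0,0]},{"travel":[0.286,0.7,0.86],"delta_rot":[0,0,0]},{"travel":[0.286,0.78,0.86],"delta_rot":[0,0,0]},{"travel":[0.286,0.78,0.86],"delta_rot":[0,0,0]},{"travel":[0.286,0.78,0.86],"delta_rot":[0,0,0]}]'
python3 - <<'E'
from h import *
print(to(W(.062,-.045,.0195),ex),to(W(.062,.045,.0195),ex))
for n in("top","side"):
    im=eyes.grab_frame(n); cv2.imwrite(f"pics/e_{n}.png",im[:,:,::-1])
b=cv2.imread('pics/e_side.png')[190:340,200:400]
cv2.imwrite('pics/e.png',cv2.resize(b,None,fx=4,fy=4,interpolation=cv2.INTER_CUBIC))
E
```

```text
t: 7.25
tool_pos: [0.6342, -0.0921, 0.0423]
ee_rot: [-0.454, 0.453, -0.542, 0.543]
ft_force: [-0.3, -0.3, 0.8]
grip_width: 0.0197
[[0.0002, 0.1517, -0.015], [-0.0004, 0.0001, 0.0001], [0.0001, -0.9999, 0.0006]] [[-0.5998, 0.1515, -0.0149], [-0.0004, 0.0001, 0.0001], [0.0001, -0.9999, 0.0006]]
```

View pics/e.png

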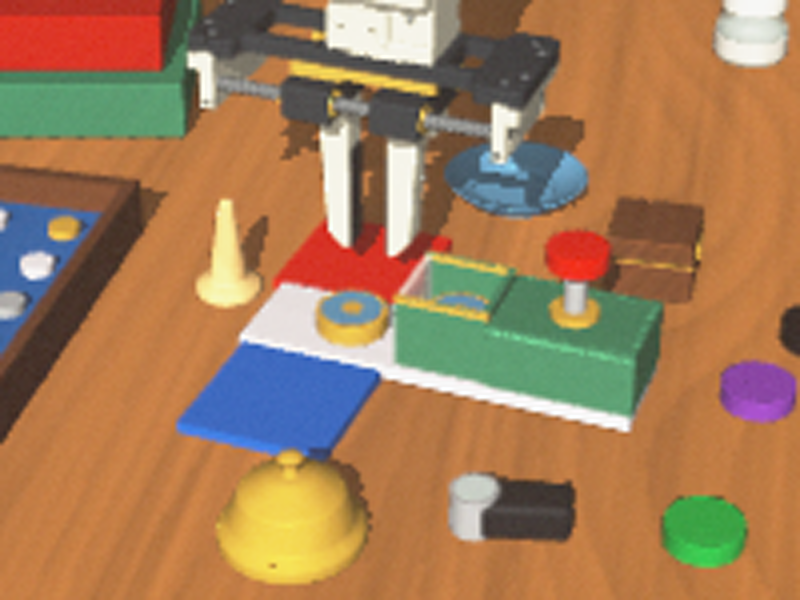

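Fingers straddle behind the tin over the red pad, and the body clears the cone and plunger. I'll lower, then push.

```bash
python3 -m jog '[{"travel":[0,0.07,-0.01],"delta_rot":[0,0,0]},{"travel":[0,0.15,-0.013],"delta_rot":[0,0,0]},{"travel":[0,0.15,-0.013],"delta_rot":[0,0,0]},{"travel":[0,0.15,-0.013],"delta_rot":[0,0,0]}]'
python3 -m jog '[{"travel":[-0.03,0,0],"delta_rot":[0,0,0]},{"travel":[-0.06,0,0],"delta_rot":[0,0,0]},{"travel":[-0.09,0,0],"delta_rot":[0,0,0]},{"travel":[-0.115,0,0],"delta_rot":[0,0,0]},{"travel":[-0.14,0,0],"delta_rot":[0,0,0]},{"travel":[-0.165,0,0],"delta_rot":[0,0,0]},{"travel":[-0.19,0,0],"delta_rot":[0,0,0]},{"travel":[-0.215,0,0],"delta_rot":[0,0,0]},{"travel":[-0.24,0,0],"delta_rot":[0,0,0]},{"travel":[-0.265,0,0],"delta_rot":[0,0,0]},{"travel":[-0.29,0,0],"delta_rot":[0,0,0]},{"travel":[-0.29,0,0],"delta_rot":[0,0,0]}]'
python3 - <<'E'
from h import *
p=np.array(telemetry.read_state()["tool_pos"])-O;print(p@ex,p@ey,p[2])
for n in("top","side"):
    im=eyes.grab_frame(n); cv2.imwrite(f"pics/f_{n}.png",im[:,:,::-1])
b=cv2.imread('pics/f_side.png')[190:340,200:400]
cv2.imwrite('pics/f.png',cv2.resize(b,None,fx=4,fy=4,interpolation=cv2.INTER_CUBIC))
E
```

```text
t: 7.75
tool_pos: [0.6313, -0.0915, 0.0182]
ee_rot: [0.453, -0.454, 0.543, -0.542]
ft_force: [0.2, 0.1, -1.0]
grip_width: 0.0202
t: 8.95
tool_pos: [0.6397, -0.0477, 0.0188]
ee_rot: [0.454, -0.454, 0.542, -0.542]
ft_force: [-0.0, 0.8, 0.1]
grip_width: 0.02
0.06171559148771069 -0.0002709752174840742 0.01882788610695072
```

View pics/f.png

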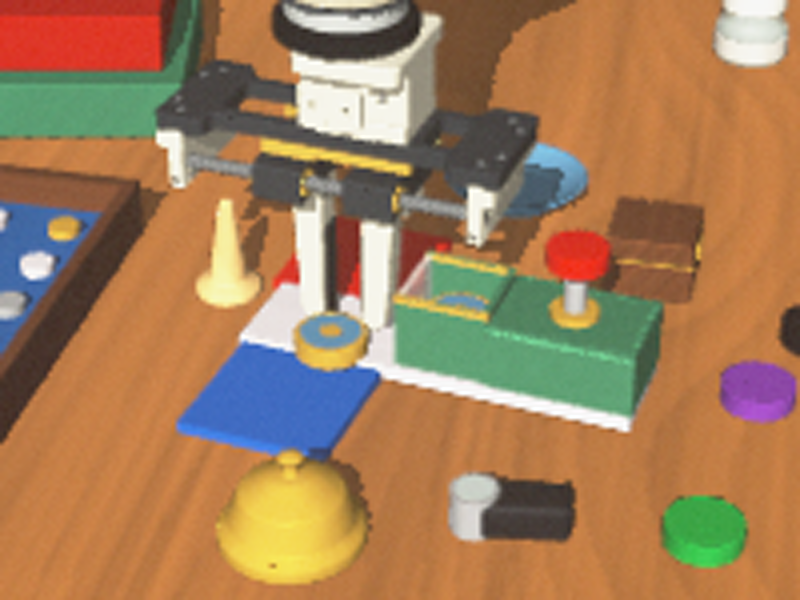

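The tin (331,342) is being pushed upright between the two tips. About 46 mm to go.

```bash
python3 -m jog '[{"travel":[-0.026,0,0],"delta_rot":[0,0,0]},{"travel":[-0.052,0,0],"delta_rot":[0,0,0]},{"travel":[-0.078,0,0],"delta_rot":[0,0,0]},{"travel":[-0.104,0,0],"delta_rot":[0,0,0]},{"travel":[-0.13,0,0],"delta_rot":[0,0,0]},{"travel":[-0.156,0,0],"delta_rot":[0,0,0]},{"travel":[-0.182,0,0],"delta_rot":[0,0,0]},{"travel":[-0.208,0,0],"delta_rot":[0,0,0]},{"travel":[-0.234,0,0],"delta_rot":[0,0,0]},{"travel":[-0.26,0,0],"delta_rot":[0,0,0]},{"travel":[-0.285,0,0],"delta_rot":[0,0,0]},{"travel":[-0.305,0,0],"delta_rot":[0,0,0]}]'
python3 -m jog '[{"travel":[0,0,0],"delta_rot":[0,0,0]},{"travel":[0,0,0],"delta_rot":[0,0,0]}]'
python3 - <<'E'
from h import *
p=np.array(telemetry.read_state()["tool_pos"])-O;print(p@ex,p@ey,p[2])
for n in("top","side"):
    im=eyes.grab_frame(n); cv2.imwrite(f"pics/g_{n}.png",im[:,:,::-1])
b=cv2.imread('pics/g_side.png')[190:340,200:400]
cv2.imwrite('pics/g.png',cv2.resize(b,None,fx=4,fy=4,interpolation=cv2.INTER_CUBIC))
E
```

```text
t: 10.25
tool_pos: [0.6477, -0.0033, 0.0189]
ee_rot: [0.454, -0.454, 0.542, -0.542]
ft_force: [0.5, 0.7, -1.0]
grip_width: 0.0201
t: 10.45
tool_pos: [0.6476, -0.0038, 0.0189]
ee_rot: [-0.454, 0.454, -0.542, 0.542]
ft_force: [0.0, 0.2, 0.2]
grip_width: 0.0198
0.06173393141752516 0.044365205390175924 0.018869303291072413
```

View pics/g.png

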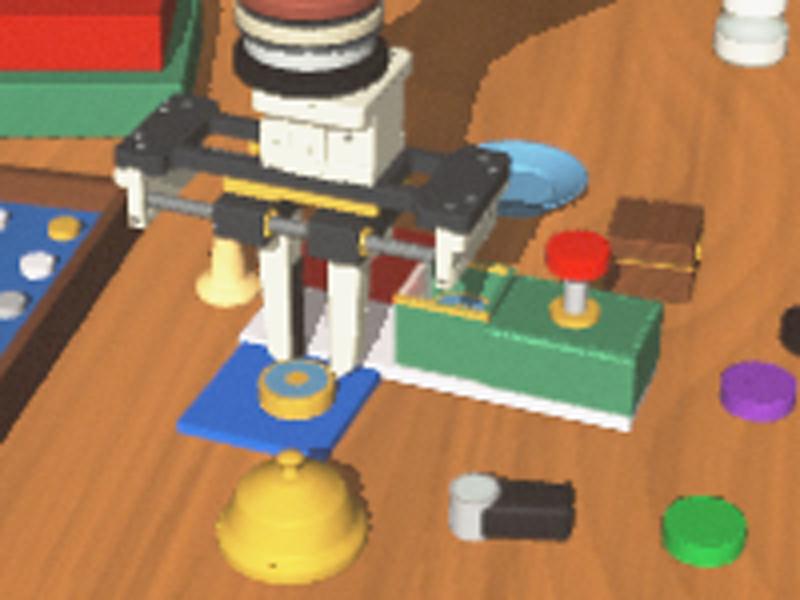

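The tin (297,388) is flat on the blue pad. Back off along the push line, rise, and clear the view towards the robot's left.

```bash
python3 -m jog '[{"travel":[0.04,0,0],"delta_rot":[0,0,0]},{"travel":[0.08,0,0],"delta_rot":[0,0,0]},{"travel":[0.12,0,0],"delta_rot":[0,0,0]},{"travel":[0.12,-0.2,0],"delta_rot":[0,0,0]},{"travel":[0.12,-0.5,0],"delta_rot":[0,0,0]},{"travel":[0.12,-0.8,0],"delta_rot":[0,0,0]},{"travel":[0.12,-1,0],"delta_rot":[0,0,0]},{"travel":[0.12,-1,0],"delta_rot":[0,0,0]}]'
python3 -m jog '[{"travel":[-0.2,0,-0.3],"delta_rot":[0,0,0]},{"travel":[-0.4,0,-0.5],"delta_rot":[0,0,0]},{"travel":[-0.7,0,-0.6],"delta_rot":[0,0,0]},{"travel":[-1,0,-0.7],"delta_rot":[0,0,0]},{"travel":[-1,0,-0.7],"delta_rot":[0,0,0]},{"travel":[-1,0,-0.7],"delta_rot":[0,0,0]}]'
python3 -m jog '[{"travel":[-0.3,0,0],"delta_rot":[0,0,0]},{"travel":[-0.6,0,0],"delta_rot":[0,0,0]},{"travel":[-0.9,0,0],"delta_rot":[0,0,0]},{"travel":[-1,0,0],"delta_rot":[0,0,0]},{"travel":[-1,0,0],"delta_rot":[0,0,0]}]'
python3 - <<'E'
from h import *
for n in("top","side"):
    im=eyes.grab_frame(n); cv2.imwrite(f"pics/k_{n}.png",im[:,:,::-1])
a=cv2.imread("pics/k_top.png")[160:290,220:400];b=cv2.imread("pics/k_side.png")[205:335,220:400]
cv2.imwrite("pics/k.png",cv2.resize(np.hstack([a,b]),None,fx=2.2,fy=2.2,interpolation=cv2.INTER_CUBIC))
im=cv2.cvtColor(cv2.imread("pics/k_top.png"),cv2.COLOR_BGR2HSV)
m=((im[:,:,0]<35)&(im[:,:,0]>8)&(im[:,:,1]>60)).astype(np.uint8)
w=np.zeros_like(m);cv2.fillPoly(w,[np.int32([proj("top",W(x,y,.0065)) for x,y in((.032,.034),(.108,.034),(.108,.108),(.032,.108))])],1)
ys,xs=np.nonzero(m*w);cx,cy=(xs.min()+xs.max())/2,(ys.min()+ys.max())/2
p=ray("top",(cx,cy),.0165)-O;print(cx,cy,len(xs),"tin disp",p@ex,p@ey,"pad 0.070,0.071")
E
```

```text
t: 11.35
tool_pos: [0.6475, -0.0233, 0.1746]
ee_rot: [-0.456, 0.451, -0.54, 0.545]
ft_force: [0.4, 0.7, -0.9]
grip_width: 0.02
t: 11.95
tool_pos: [0.5667, 0.1457, 0.1679]
ee_rot: [0.454, -0.455, 0.542, -0.541]
ft_force: [0.1, -0.4, -0.1]
grip_width: 0.0205
t: 12.45
tool_pos: [0.5942, 0.2931, 0.1677]
ee_rot: [0.454, -0.455, 0.542, -0.542]
ft_force: [0.5, -0.6, -0.5]
grip_width: 0.0199
286.0 205.5 48 tin disp 0.060100190425748795 0.06689993247659995 pad 0.070,0.071
```

View pics/k.png

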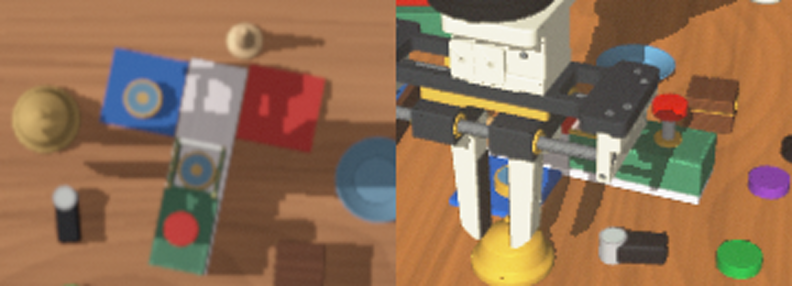

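The top view shows the tin at crop (143,98), fully inside the blue pad with clear margins. The plunger is up, another tin is in the magazine, and the objects in view sit where they were. The arm is at z = 0.17 m, clear of everything.

```bash
python3 -c "
from bench import job
print(job.finish_job())"
```

```text
the job is handed in; nothing more can be done
None
```

The job is done and handed in at about 12.5 s of robot time; no verdict was reported.

- **Press:** I pressed the plunger once, at about 40 mm/s, to its hard stop. The force rose to 17 N with no further travel. One tin came out at about x = 62 mm, y = 0, and the plunger came back up.
- **Push:** I pushed the tin across to the blue pad with two slightly spread fingertips, at about 40 mm/s. It stayed upright in the check pictures.
- **Last checks:**
  - The top view puts the tin's centre at about (60, 67) mm in dispenser coordinates. The pad's centre is at about (70, 71) mm, so the tin is entirely on the pad with a margin of at least 10 mm.
  - The plunger is up and a tin shows at the top of the magazine.
  - The bell, loupe, cone, dish and ring box looked unmoved, judged by eye.
  - The arm was clear of everything, with the TCP at z = 0.17 m.
- **Disagreements and gaps:**
  - An early automatic tin measurement from the top camera (x = 68 mm) was off because the gripper hid part of the tin. I used the position read by hand from the unobstructed picture instead.
  - In the final side picture the gripper partly hid the tin. That it lies flat rests on the side picture taken just before I backed off, plus the final top view.
  - The polish jar was outside the last crop and was not checked again.

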